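Load the tape post in the radio shack

TASK

Lift every roll of tape off its peg on the sloping rack and slip them all onto the tape post, in any order. Then screw the orange nut on above them: set it square on the stud, turn it backwards until you feel the thread drop in, and run it down fully home on its shoulder. Leave the other things on the bench where they are.

Things in the scene. Friction and masses are not known exactly. Their poses are not given: they have to be found in the camera images.
- post_seat (a point): On the axis of the tape post, at the shoulder on which the nut finally seats, 110 mm above the bench; z up. The post is screwed to the bench, upright. Below the shoulder: white plain shaft of 36 mm diameter; four stacked rolls reach to 4 mm below the shoulder.
- post_foot (a point): Foot of the tape post, on its axis at bench height. Round black foot of 100 mm diameter, 12 mm high, then a black pedestal of 50 mm diameter up to 30 mm above the bench, on which the lowest roll comes to rest.
- stud_tip (a point): Tip of the white threaded stud on top of the post, 140 mm above the bench, 30 mm above the shoulder; tapered from 24 to 17 mm diameter over its last 6.5 mm. Right-hand thread, 30.6 mm over the ridges, coarse and triple-start: 18 mm of travel per full turn, three ridges 6 mm apart, their blunt upper ends 120 degrees apart, 21 mm above the shoulder.
- nut_c (a point): Centre of the orange hexagonal plastic nut, 16 mm above its underside; 58 mm across flats, 32 mm high, 90 g, lying on the bench right way up. Its x axis is square to a pair of flats (others every 60 degrees), z is the screw axis, up. Set on the stud unturned, this point rests 28 to 34 mm above the shoulder, depending on how the nut is turned; fully home it is 16 mm above.
- nut_low (a point): Middle of the nut's underside, the face that goes down: bore 32.6 mm with three short thread ridges close above this face. Clockwise from above runs it down. Turned backwards (anticlockwise, at most 120 degrees) on the stud it rides up to 18 mm above the shoulder, then drops 6 mm to 12 mm: the thread is in. From there about 240 degrees clockwise bring it home.
- roll0_c (a point): Roll of red insulating tape, a stiff ring of 65 mm outer diameter, 40 mm bore, 19 mm wide, 70 g (may be absent): this point is its centre; its z axis is the axis of the ring. At first it hangs on a peg of the wooden rack.
- roll1_c (a point): Roll of yellow insulating tape, a stiff ring of 65 mm outer diameter, 40 mm bore, 19 mm wide, 70 g (may be absent): this point is its centre; its z axis is the axis of the ring. At first it hangs on a peg of the wooden rack.
- roll2_c (a point): Roll of green insulating tape, a stiff ring of 65 mm outer diameter, 40 mm bore, 19 mm wide, 70 g (may be absent): this point is its centre; its z axis is the axis of the ring. At first it hangs on a peg of the wooden rack.
- roll3_c (a point): Roll of blue insulating tape, a stiff ring of 65 mm outer diameter, 40 mm bore, 19 mm wide, 70 g (may be absent): this point is its centre; its z axis is the axis of the ring. At first it hangs on a peg of the wooden rack.
- rack: Fixed wooden rack, 220 mm wide, its board sloping up at 28 degrees; origin on the bench under its middle, x uphill, y across. Four 28 mm pegs, two rows of two, 100 mm apart, stand square to the board (lean 28 degrees towards -x) and end 11 mm above the roll's upper face; a 44 mm shoulder keeps the roll 12 mm off the board. A roll comes off along its peg, by some 35 mm.
- mic: Bystander: desk microphone: black base 125 x 85 x 34 mm with a stalk and head rising to 190 mm; origin under its middle.
- handheld: Bystander: handheld radio lying on its back, black, 125 x 58 x 32 mm with a 140 mm rubber aerial; origin under its middle.
- meter: Bystander: yellow and black multimeter lying flat, 150 x 75 x 40 mm; origin under its middle.
- mug: Bystander: blue mug, 80 mm across, 95 mm high; origin under its middle.
- driver: Bystander: red-handled screwdriver, 190 mm long, lying flat; origin under its middle.
- key: Bystander: telegraph key, wooden base 125 x 75 mm, brass arm, 43 mm high; origin under its middle.
Mind the look-alikes: they are no part of the job. What is meant by the part that bears roll0_c is not grey or white, and is the larger of those in its own colour.

How it is judged:
By the outcome, as a careful person would: the job done as asked, in the order asked, and still so for the second after the job is handed in, with the robot touching nothing.
Of roll0, roll1, roll2, roll3 only 3 to 4 are there at a start; the rules pass over those that are not, and their reading is None.
At some moment in a run one of nut may be knocked a few centimetres aside while the robot is not near it.
Once in a run the grip may slacken for a moment while it holds something.
It also fails if it takes over 192 s, if anything falls off the work surface, if the arm or the gripper's body presses on something with over 40 N, if the wrist force passes 120 N, or if a joint passes its speed limit or range.

ROBOT

A 6-joint arm with a two-finger parallel gripper is mounted at the origin on the work surface. World frame = base frame: x ahead of the robot, y to its left, z up, the work surface at z = 0. Lengths are in m, angles in rad, forces in N, time in s.
With the tool pointing down it reaches from about 0.35 to 0.85 m from the base axis. Payload 8.1 kg.
Tool frame: the origin (TCP) lies on the centre line of the jaws, within the pads' length; the fingertips stand robot.tips_ahead ahead of it and the grasp point (between the pads) lies 8 mm behind it (robot.tips_ahead is the distance from the TCP to the fingertips, in m); z points along the fingers, y is the direction in which the jaws open and shut (so a half turn about z gives the same grasp; the last joint's range is limited). The gripper opens to 93 mm and grips with 3 to 60 N. Pads are 15 mm wide; open, the fingers measure 128 mm over their backs; the gripper's body (75 mm by 188 mm) begins 65 mm behind the grasp point.
Start: joints at [-0.085, 0.13, 1.488, -0, 1.523, -0.085], TCP at [0.6, 0, 0.23] pointing down, gripper open.
Joint ranges: [-2.96, 2.96], [-0.89, 2.26], [0.02, 2.5], [-1.34, 4.48], [0, 2.73], [-2.66, 2.66]. Speed limits (rad/s): [2.39, 2.39, 2.79, 3.14, 3.14, 3.14].

INTERFACE

Orientations are given as a rotation vector (axis times angle).
In Python, from plant import monitor, eyes, job, robot gives the robot as it stands.
- The arm moves only by the tool servo_tool, never from a script. Its argument "plan" is a list that holds one entry, the list of rows, each a list of 7 numbers: the closure, from -1 (fully open) to 1 (shut), so that 0 is half open, then the shift along the world's x, y, z in mm, then the turn, a rotation vector about the world's x, y, z in rad. In form: [[[hand, dx, dy, dz, ax, ay, az], ...]]. A call has 1 to 12 rows; each row shifts and turns the commanded pose from where the row before left it; what a row does not reach is not made up. A row lasts 1/10 s, in which the tool goes at most 50 mm and 8.59 degrees, less where a joint would pass 70% of its speed; a pose out of reach is approached as far as the arm can. A call with a gripper value outside its range is refused whole. The fingers move at their own pace and stop on an object; "force" is the grip in N (left out, the last holds). Time passes only in rows, so rows that do not move let the fingers close. It gives the time, the measured TCP pose, the force and the opening at its end, in the units of the state.
- monitor.read_state(): the state, without advancing time (a new reading comes with each control period).
- eyes.read_camera(name): name is "scene" or "side" or "wrist"; returns the picture (400x640x3 uint8, red, green, blue); there is no depth.
- eyes.camera_info(name): a dict with "mtx" (3x3 intrinsics, pixels), "R" (3x3) and "t" (3): a world point X has camera coordinates R X + t. Camera axes: x right, y down, z forward; pixel columns grow to the right and rows downward; lengths in m; the calibration is good to about 2 mm. A picture is of the moment at which its call begins: read the wrist's pose just before it. camera_info takes no time and is no camera call; for the wrist camera it gives the pose at the moment of the call.
- job.close_job(): hands the job in, once; it reports no verdict.
The state is a dict: "t": time; "q": joint angles; "dq": joint speeds; "joint_torque": joint torques, N m; "tool_pos": TCP position; "orientation": TCP orientation; "force": force on the tool from outside, world axes, zero at the start; "wrist_torque": the same for the moment, N m; "opening": finger opening in m.
Only numpy, scipy, OpenCV 4.12 (cv2) and the standard library are available. Lean on these libraries where they do the work, as an engineer would, in place of code of your own. Each camera call takes 0.05 s, during which the arm holds its last target. There are 200 camera calls.

## Working session

There is one attempt and no reset: what is moved stays moved. The work goes in short steps, Python scripts to look and compute and a tool call to move; the robot and the scene stay as the last step left them, time stands still between calls to the robot, and variables do not carry over. Pictures are saved under pics/ and viewed, about 12 in all and at most 16, crops included, and the job is handed in when it is done.

Besides the shell and the picture viewer there is one more tool, called after "Request:" as name(argument=value, ...) on one line, values as JSON. servo_tool: Moves the arm, as the interface text tells. Its arguments: {"type":"object","properties":{"plan":{"type":"array"},"force":{"type":"number"}},"required":["plan"]}

```bash
ls; mkdir -p pics; cat > h.py <<'E'
import numpy as np, cv2
from scipy.spatial.transform import Rotation as Ro
from plant import monitor, eyes, job, robot
def snap(n,f):
    i=eyes.camera_info(n); im=eyes.read_camera(n); cv2.imwrite('pics/'+f,im[:,:,::-1]); return im,i
def ray(i,u,v):
    R=np.array(i['R']);t=np.array(i['t']);d=R.T@np.linalg.solve(np.array(i['mtx']),[u,v,1.]);return -R.T@t,d
def atz(i,u,v,z):
    c,d=ray(i,u,v);return c+d*(z-c[2])/d[2]
def proj(i,X):
    p=np.array(i['mtx'])@(np.array(i['R'])@np.array(X)+np.array(i['t']));return p[:2]/p[2]
def tri(rays):
    A=np.zeros((3,3));b=np.zeros(3)
    for c,d in rays:
        d=d/np.linalg.norm(d);P=np.eye(3)-np.outer(d,d);A+=P;b+=P@c
    return np.linalg.solve(A,b)
E
python3 - <<'E'
from h import *
a,i=snap('scene','s0.png');b,j=snap('side','d0.png')
for k in (i,j): print(np.round(-np.array(k['R']).T@k['t'],3),np.round(k['R'],2).tolist(),k['mtx'][0][0])
print(robot.tips_ahead, monitor.read_state())
E
```

```text
pics
[ 1.675 -0.306  1.023] [[0.25, 0.97, 0.02], [0.59, -0.14, -0.79], [-0.77, 0.21, -0.61]] 515.5067204758076
[0.388 0.85  0.78 ] [[-0.99, -0.15, -0.01], [-0.08, 0.61, -0.79], [0.12, -0.78, -0.62]] 378.626212873595
0.011 {'t': 0.1, 'q': array([-8.53924261e-02,  1.31075009e-01,  1.48917227e+00, -2.14465237e-05,
        1.52301645e+00, -8.53774157e-02]), 'dq': array([-0.00027641, -0.00091719, -0.00142977, -0.00132469, -0.00104219,
        0.00065306]), 'joint_torque': array([ 2.89806376e-03, -5.61339462e+01, -4.93095982e+01,  7.72326719e-02,
        2.89617141e-02, -2.83941080e-05]), 'tool_pos': array([5.99497245e-01, 6.20437709e-05, 2.28697657e-01]), 'orientation': array([-2.22056265e+00, -2.22053164e+00,  1.71609081e-03]), 'force': array([ 1.16661671, -0.36965742,  0.56987404]), 'wrist_torque': array([-0.01765116,  0.05293107, -0.04598297]), 'opening': 0.09285269605688655}
```

View pics/s0.png

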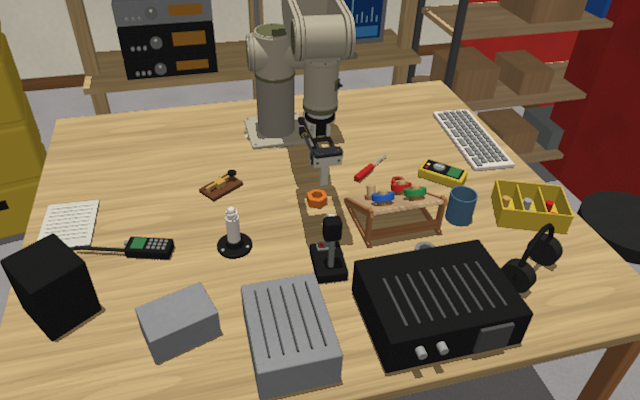

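View pics/d0.png

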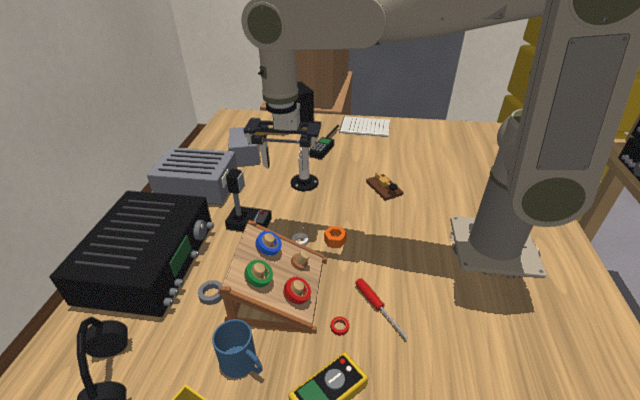

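Side view: blue (269,242), green (259,273) and red (298,290) rolls; the empty peg is at (300,261), so yellow is absent. Also the nut (335,236) and the post foot (305,182). The small red ring (340,326) and the grey/white rings are decoys. Next I triangulate.

```bash
cat > m.py <<'E'
from h import *
def blob(im,c,box):
    h=cv2.cvtColor(im,cv2.COLOR_RGB2HSV);lo,hi={'red':((172,150,60),(5,255,255)),'blue':((108,150,50),(125,255,255)),'green':((45,130,40),(85,255,255)),'orange':((6,200,120),(16,255,255))}[c]
    if lo[0]>hi[0]: m=cv2.inRange(h,lo,(180,255,255))|cv2.inRange(h,(0,)+lo[1:],hi)
    else: m=cv2.inRange(h,lo,hi)
    k=np.zeros_like(m);x0,y0,x1,y1=box;k[y0:y1,x0:x1]=m[y0:y1,x0:x1]
    n,l,s,_=cv2.connectedComponentsWithStats(k);
    if n<2:return None
    b=1+np.argmax(s[1:,4]);p=np.argwhere(l==b)[:,::-1].astype(np.float32)
    hull=cv2.convexHull(p);M=cv2.moments(hull);return np.array([M['m10']/M['m00'],M['m01']/M['m00']]),s[b]
E
python3 - <<'E'
from m import *
a=cv2.imread('pics/s0.png')[:,:,::-1];b=cv2.imread('pics/d0.png')[:,:,::-1]
i=eyes.camera_info('scene');j=eyes.camera_info('side')
for c,bs,bd in [('red',(385,170,420,200),(275,270,320,310)),('blue',(365,185,400,210),(250,225,290,260)),('green',(398,180,430,205),(240,255,280,292)),('orange',(300,185,335,212),(320,222,350,252))]:
    p,s=blob(a,c,bs);q,s2=blob(b,c,bd)
    X=tri([ray(i,*p),ray(j,*q)]);print(c,np.round(p),s,np.round(q),s2,np.round(X*1000,1),np.round(proj(i,X)-p,1),np.round(proj(j,X)-q,1))
print('foot',atz(i,235,246,.006),atz(j,305,182,.006))
print('tip',tri([ray(i,231,208),ray(j,304,148)]))
for n,u,v in [('lowright',312,328),('lowleft',230,320)]: print(n,atz(j,u,v,0))
E
python3 - <<'E'
import cv2
b=cv2.imread('pics/d0.png')[215:335,210:350];a=cv2.imread('pics/s0.png')[165:255,330:450]
cv2.imwrite('pics/c0.png',cv2.vconcat([cv2.resize(b,(560,480),interpolation=3)])); 
E
```

```text
red [399. 184.] [391 177  20  15 144] [297. 290.] [284 277  27  27 372] [516.9 288.3  73.8] [1.2 0.9] [ 1.4 -1.3]
blue [383. 197.] [372 192  22  10 142] [268. 243.] [256 231  25  24 238] [610.2 190.6 116.7] [-0.2 -0.1] [-0.2  0.2]
green [415. 192.] [404 188  22   8 124] [258. 273.] [245 261  27  26 280] [608.7 290.4 116. ] [0.1 0. ] [ 0.1 -0.1]
orange [316. 201.] [307 194  19  14 118] [335. 236.] [325 227  21  20 211] [458.   34.5  13.2] [-0.5 -0.6] [-0.6  0.6]
foot [ 0.59920352 -0.23656299  0.006     ] [ 0.59120803 -0.24029052  0.006     ]
tip [ 0.59229827 -0.23823667  0.14282181]
lowright [0.47781919 0.33903798 0.        ]
lowleft [0.67617998 0.34474147 0.        ]
```

View pics/c0.png

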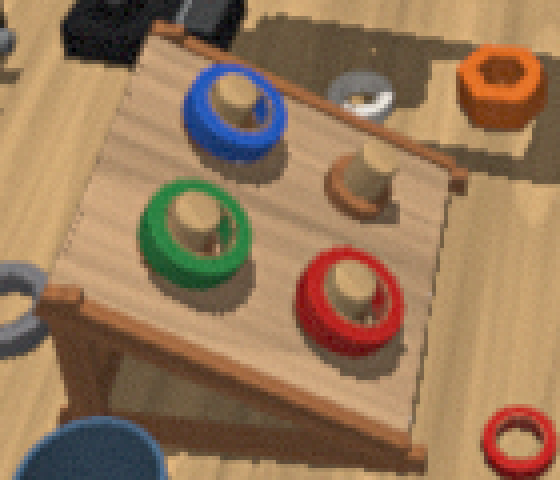

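Request:
servo_tool(plan=[[[-1,-21.5,40,10,0,-0.0815,0],[-1,-21.5,40,10,0,-0.0815,0],[-1,-21.5,40,10,0,-0.0815,0],[-1,-21.5,40,10,0,-0.0815,0],[-1,-21.5,40,10,0,-0.0815,0],[-1,-21.5,40,10,0,-0.0815,0],[-1,0,0,0,0,0,0],[-1,0,0,0,0,0,0]]], force=25)

```text
t: 0.9
tool_pos: [0.4695, 0.2421, 0.2895]
orientation: [1.943, 1.954, 0.487]
force: [0.2, 0.5, -0.5]
opening: 0.0929
```

```bash
python3 - <<'E'
from h import *
s=monitor.read_state();T=Ro.from_rotvec(s['orientation']).as_matrix()
a,i=snap('wrist','w1.png')
print(s['t'],s['tool_pos'],np.round(T,3).tolist())
R=np.array(i['R']);c=-R.T@i['t'];print(c,'cam in tool',T.T@(c-s['tool_pos']),np.round(R@T,3).tolist(),i['mtx'])
for X in ([.517,.288,.074],[.610,.190,.117],[.609,.290,.116]): print(proj(i,X))
j=eyes.camera_info('scene');print('mic',atz(j,330,265,.03))
E
```

```text
0.9 [0.46950019 0.24205667 0.28954664] [[-0.006, 0.883, 0.47], [1.0, 0.005, 0.002], [-0.0, 0.47, -0.883]]
[0.39807621 0.31179215 0.4262651 ] cam in tool [ 0.07009675  0.00150136 -0.15407969] [[-0.0, 1.0, 0.0], [-0.967, -0.0, -0.253], [-0.253, -0.0, 0.967]] [[283.70257114   0.         317.54876856]
 [  0.         283.70257114 203.06643217]
 [  0.           0.           1.        ]]
[270.06575063 148.58510833]
[347.56314853 220.90236869]
[348.92141134 147.09790214]
mic [ 0.75450913 -0.00264224  0.03      ]
```

View pics/w1.png

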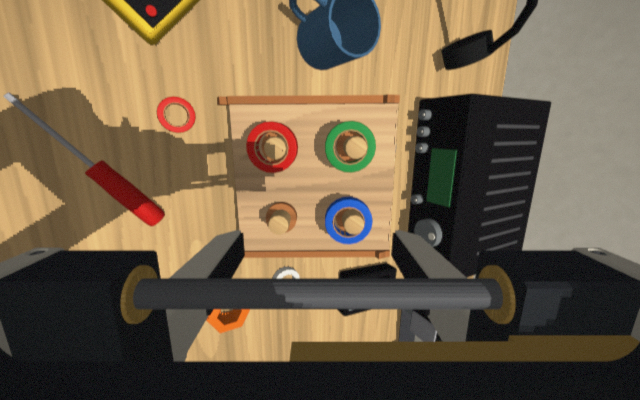

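The wrist view shows red at (272,147), green (350,147), blue (348,221), an empty peg at (281,218) and the small red decoy at (176,114). Next I refine using all three cameras.

```bash
python3 - <<'E'
from m import *
a=cv2.imread('pics/s0.png')[:,:,::-1];b=cv2.imread('pics/d0.png')[:,:,::-1];w=cv2.imread('pics/w1.png')[:,:,::-1]
i=eyes.camera_info('scene');j=eyes.camera_info('side');k=eyes.camera_info('wrist')
n=np.array([-.469,0,.883])
for c,bs,bd,bw in [('red',(385,170,420,200),(275,270,320,310),(240,115,300,180)),('blue',(365,185,400,210),(250,225,290,260),(320,190,380,250)),('green',(398,180,430,205),(240,255,280,292),(320,115,382,178))]:
    r=[];q=[]
    for im,cam,bx in ((a,i,bs),(b,j,bd),(w,k,bw)):
        p,s=blob(im,c,bx);q.append(p);r.append(ray(cam,*p))
    print(c,q[2],np.round(tri(r)*1000),np.round(tri(r[1:])*1000),np.round(tri(r[:2])*1000))
    # wrist ray meets plane of upper faces: rolls lie on common plane through blue/green centre
    P=np.array([.6095,.24,.1165]);cc,d=r[2];print(np.round(1000*(cc+d*(n@(P-cc))/(n@d))))
E
```

```text
red [271.35875145 146.54595132] [518. 288.  75.] [521. 288.  69.] [517. 288.  74.]
[521. 288.  70.]
blue [347.80844418 220.0713422 ] [611. 190. 117.] [611. 189. 117.] [610. 191. 117.]
[611. 189. 117.]
green [349.79950735 146.19644585] [610. 290. 117.] [610. 289. 116.] [609. 290. 116.]
[611. 289. 117.]
```

Request:
servo_tool(plan=[[[-0.7,5,11.5,-41,0,0,0],[-0.7,5,11.5,-41,0,0,0],[-0.7,5,11.5,-41,0,0,0],[-0.7,6,11.5,-41,0,0,0],[-0.7,0,0,0,0,0,0],[-0.7,0,0,0,0,0,0]]])

```text
t: 1.55
tool_pos: [0.4926, 0.2833, 0.1244]
orientation: [1.952, 1.946, 0.479]
force: [-0.4, 0.9, 0.9]
opening: 0.079
```

Request:
servo_tool(plan=[[[-0.7,0,2,0,0,0,0],[-0.7,7,0,-13,0,0,0],[-0.7,7,0,-13,0,0,0],[-0.7,7,0,-13,0,0,0],[-0.7,6,0,-12,0,0,0],[-0.7,0,0,0,0,0,0],[-0.7,0,0,0,0,0,0]]])

```text
t: 2.25
tool_pos: [0.5204, 0.2883, 0.0772]
orientation: [1.948, 1.946, 0.49]
force: [0.3, -0.3, 0.2]
opening: 0.0788
```

```bash
python3 - <<'E'
from h import *
s=monitor.read_state();a,i=snap('wrist','w2.png');print(s['tool_pos'],s['force'])
cv2.imwrite('pics/w2c.png',a[60:300,160:480,::-1])
E
```

```text
[0.5203501  0.28827103 0.07723333] [ 0.289303   -0.33810422  0.19904393]
```

View pics/w2c.png

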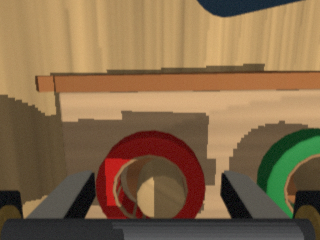

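Request:
servo_tool(plan=[[[-0.7,2,0,-4,0,0,0],[0.6,0,0,0,0,0,0],[0.6,0,0,0,0,0,0],[0.6,0,0,0,0,0,0],[0.6,0,0,0,0,0,0],[0.6,0,0,0,0,0,0]]], force=25)

```text
t: 2.9
tool_pos: [0.5209, 0.2881, 0.0707]
orientation: [1.948, 1.948, 0.486]
force: [-1.9, -0.1, 1.4]
opening: 0.0631
```

Request:
servo_tool(plan=[[[0.6,-7,0,13,0,0,0],[0.6,-7,0,13,0,0,0],[0.6,-7,0,13,0,0,0],[0.6,-8,0,15,0,0,0],[0.6,12,-45,22,0,0.0611,0],[0.6,12,-45,22,0,0.0611,0],[0.6,12,-45,22,0,0.0611,0],[0.6,12,-45,22,0,0.0611,0],[0.6,12,-45,22,0,0.0611,0],[0.6,12,-45,22,0,0.0611,0],[0.6,12,-45,22,0,0.0611,0],[0.6,12,-45,22,0,0.0611,0]]])

```text
t: 4.1
tool_pos: [0.5854, -0.0635, 0.2965]
orientation: [-2.221, -2.22, 0.001]
force: [-0.1, 0.2, -1.1]
opening: 0.0632
```

Request:
servo_tool(plan=[[[0.6,1,-42,-10,0,0,0],[0.6,1,-42,-10,0,0,0],[0.6,1,-42,-10,0,0,0],[0.6,1,-40,-10,0,0,0],[0.6,0,0,0,0,0,0],[0.6,0,0,0,0,0,0],[0.6,0,0,0,0,0,0]]])

```text
t: 4.8
tool_pos: [0.5894, -0.2266, 0.2557]
orientation: [2.221, 2.222, 0.001]
force: [0.7, -0.1, -1.3]
opening: 0.063
```

```bash
python3 - <<'E'
from h import *
s=monitor.read_state();print(s['tool_pos'],s['orientation'],s['force'],s['opening'])
a,i=snap('wrist','w3.png');b,j=snap('side','d3.png');c,k=snap('scene','s3.png')
r=lambda x,z:cv2.resize(x[:,:,::-1],None,fx=z,fy=z,interpolation=3)
o=np.zeros((600,800,3),np.uint8)
o[:300,:480]=r(a,.75)
x0,y0=255,90;o[300:600,0:300]=r(b[y0:y0+100,x0:x0+100],3)
x1,y1=190,140;o[300:600,320:680]=r(c[y1:y1+100,x1:x1+120],3)
cv2.imwrite('pics/v3.png',o)
for n,X in (('tip',[.593,-.238,.14]),('foot',[.593,-.238,0])): print(n,proj(i,X),proj(j,X),proj(k,X))
E
```

```text
[ 0.58942041 -0.22660091  0.25569547] [2.22073250e+00 2.22199750e+00 8.57467656e-04] [ 0.74753221 -0.09921662 -1.3174856 ] 0.06304283731228169
tip [319.40727549 213.50896614] [303.26984813 149.437338  ] [230.54489744 208.11508461]
foot [318.79055753 186.0888253 ] [304.44489154 183.7074773 ] [234.35699936 246.13729147]
```

View pics/v3.png

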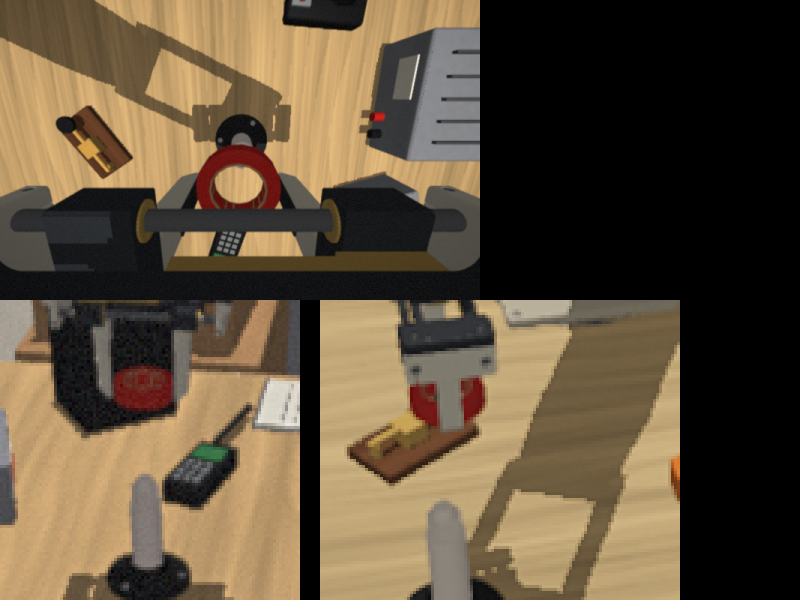

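```bash
cat > post.py <<'E'
from m import *
from scipy.optimize import least_squares
def mid(im,rows,c0,c1):
    h=cv2.cvtColor(im,cv2.COLOR_RGB2HSV);out=[]
    for v in rows:
        m=np.where((h[v,c0:c1,1]<50)&(h[v,c0:c1,2]>90))[0]
        if len(m)>4: out.append((v,c0+m.min(),c0+m.max()))
    return np.array(out)
def rollw(im,i,c,T,p,box=(180,150,460,340)):
    q,s=blob(im,c,box);cc,d=ray(i,*q)
    n=T[:,2];X=cc+d*(n@(p-cc))/(n@d);return q,s,T.T@(X-p)
E
python3 - <<'E'
from post import *
b=cv2.imread('pics/d0.png')[:,:,::-1];c=cv2.imread('pics/s0.png')[:,:,::-1]
j=eyes.camera_info('side');k=eyes.camera_info('scene')
A=mid(b,range(152,176,2),290,318);B=mid(c,range(212,236,2),218,248);print(A.tolist(),B.tolist())
def f(x):
    r=[]
    for M,cam in ((A,j),(B,k)):
        P=np.array([proj(cam,[x[0],x[1],z]) for z in np.linspace(0,.14,15)])
        r+=list(np.interp(M[:,0],P[::-1,1],P[::-1,0])-(M[:,1]+M[:,2])/2)
    return r
s=least_squares(f,[.593,-.238]);print(s.x,np.round(s.fun,1))
w=cv2.imread('pics/w3.png')[:,:,::-1];i=eyes.camera_info('wrist');st=monitor.read_state();T=Ro.from_rotvec(st['orientation']).as_matrix()
print(rollw(w,i,'red',T,st['tool_pos']))
E
```

```text
[[152, 299, 307], [154, 299, 308], [156, 299, 308], [158, 299, 307], [160, 299, 307], [162, 299, 307], [164, 299, 307], [166, 299, 307], [168, 299, 308], [170, 299, 308], [172, 299, 308], [174, 299, 309]] [[212, 226, 236], [214, 226, 237], [216, 226, 238], [218, 225, 238], [220, 226, 237], [222, 226, 237], [224, 227, 238], [226, 227, 238], [228, 227, 238], [230, 227, 238], [232, 227, 239], [234, 227, 239]]
[ 0.59453627 -0.23796918] [-0.1 -0.5 -0.5  0.1  0.2  0.3  0.3  0.4 -0.   0.   0.1 -0.3 -0.  -0.3
 -0.6  0.1  0.3  0.5 -0.3 -0.1  0.1  0.3 -0.   0.2]
(array([317.64198381, 239.94733767]), array([ 262,  193,  113,   86, 4076], dtype=int32), array([7.29950722e-03, 1.78628684e-03, 4.75470836e-17]))
```

```bash
cat >> post.py <<'E'
def fitroll(im,i,c,T,p,box=(180,150,460,272)):
    # silhouette fit of the gripped roll, in tool axes (mm); box bottom cuts off the crossbar
    h=cv2.cvtColor(im,cv2.COLOR_RGB2HSV);x0,y0,x1,y1=box
    lo={'red':170,'blue':105,'green':45}[c];hi={'red':10,'blue':128,'green':88}[c]
    H=h[...,0];m=(((H>=lo)|(H<=hi)) if lo>hi else ((H>=lo)&(H<=hi)))&(h[...,1]>120)&(h[...,2]>30)
    k=np.zeros(m.shape,np.uint8);k[y0:y1,x0:x1]=m[y0:y1,x0:x1]
    n,l,s,_=cv2.connectedComponentsWithStats(k);b=1+np.argmax(s[1:,4]);m=l==b
    pts=[]
    for v in range(s[b,1]+2,y1,3):
        u=np.where(m[v])[0];pts+=[(u.min()-.5,v),(u.max()+.5,v)]
    for u in range(s[b,0]+25,s[b,0]+s[b,2]-25,5): pts.append((u,np.where(m[:,u])[0].min()-.5))
    a=np.linspace(0,2*np.pi,60);C=np.r_[[[.0325*np.cos(t),.0325*np.sin(t),z] for z in(-.0095,.0095) for t in a]]
    def f(x):
        W=[proj(i,p+T@(q+x)) for q in C];hl=cv2.convexHull(np.float32(W))
        return [cv2.pointPolygonTest(hl,(float(u),float(v)),True) for u,v in pts]
    r=least_squares(f,[0,0,0],loss='soft_l1',diff_step=1e-3,x_scale=.01);return np.round(r.x*1000,1),np.round(np.std(r.fun),2),s[b]
E
python3 - <<'E'
from post import *
w=cv2.imread('pics/w3.png')[:,:,::-1];i=eyes.camera_info('wrist');st=monitor.read_state();T=Ro.from_rotvec(st['orientation']).as_matrix()
print(st['tool_pos'],fitroll(w,i,'red',T,st['tool_pos']),fitroll(w,i,'red',T,st['tool_pos'],(180,150,460,262)))
E
```

```text
[ 0.58966004 -0.22620238  0.25617904] (array([0.7, 1.7, 4. ]), np.float64(0.53), array([ 261,  193,  114,   79, 4044], dtype=int32)) (array([0.8, 1.7, 3.2]), np.float64(0.47), array([ 261,  193,  114,   69, 3670], dtype=int32))
```

Request:
servo_tool(plan=[[[0.6,2,-6,-20,0,0,0],[0.6,2.5,-6.5,-20,0,0,0],[0.6,0,0,-25,0,0,0],[0.6,0,0,-25,0,0,0],[0.6,0,0,0,0,0,0],[0.6,0,0,0,0,0,0],[0.6,0,0,0,0,0,0]]])

```text
t: 5.65
tool_pos: [0.5949, -0.24, 0.1679]
orientation: [2.218, 2.22, 0.002]
force: [0.3, 0.7, -0.3]
opening: 0.0633
```

```bash
python3 - <<'E'
from post import *
s=monitor.read_state();print(s['tool_pos'],s['force'],s['opening'])
a,i=snap('wrist','w4.png');b,j=snap('side','d4.png');c,k=snap('scene','s4.png');T=Ro.from_rotvec(s['orientation']).as_matrix()
print(fitroll(a,i,'red',T,s['tool_pos']))
print(proj(i,[.5945,-.238,.14]))
r=lambda x,z:cv2.resize(x[:,:,::-1],None,fx=z,fy=z,interpolation=3)
o=np.zeros((600,800,3),np.uint8)
o[:300,:480]=r(a[170:320,200:440],2)
o[300:600,0:300]=r(b[100:200,255:355],3)
o[300:600,320:680]=r(c[160:260,190:310],3)
cv2.imwrite('pics/v4.png',o)
E
```

```text
[ 0.59485314 -0.23999671  0.16785175] [ 0.32615559  0.66737852 -0.2998213 ] 0.06331726478072047
(array([1. , 1.7, 3.7]), np.float64(0.55), array([ 261,  193,  114,   79, 4072], dtype=int32))
[314.44905443 231.74503074]
```

View pics/v4.png

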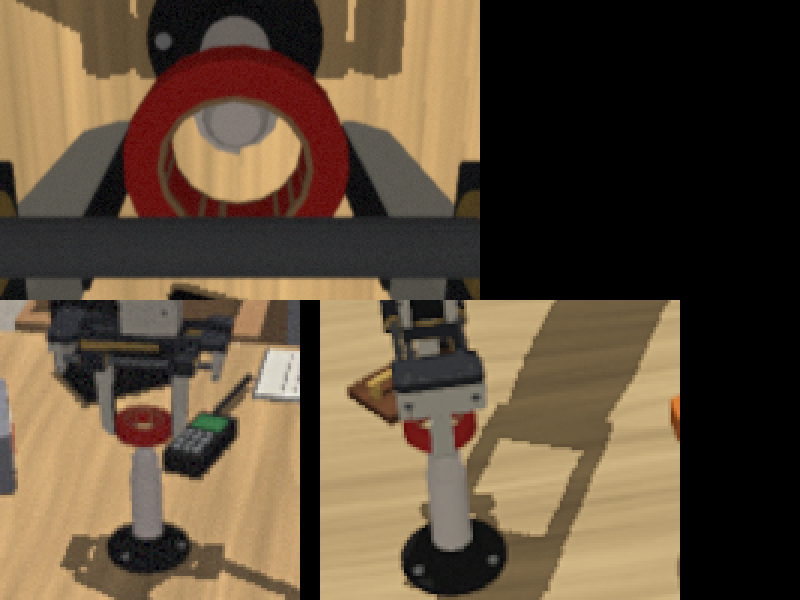

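Request:
servo_tool(plan=[[[0.6,0,0,-15,0,0,0],[0.6,0,0,-15,0,0,0],[0.6,0,0,-15,0,0,0],[0.6,0,0,-15,0,0,0],[0.6,0,0,0,0,0,0]]])

```text
t: 6.3
tool_pos: [0.5929, -0.2391, 0.1015]
orientation: [-2.22, -2.219, 0.0]
force: [3.1, 0.4, -2.5]
opening: 0.0636
```

Request:
servo_tool(plan=[[[0.6,1,0,-8,0,0,0],[0.6,0,0,-8,0,0,0],[0.6,0,0,0,0,0,0],[0.6,0,0,0,0,0,0]]])

```text
t: 6.7
tool_pos: [0.5942, -0.2398, 0.0888]
orientation: [-2.221, -2.221, 0.001]
force: [0.2, -0.0, -0.3]
opening: 0.0633
```

Request:
servo_tool(plan=[[[-0.7,0,0,0,0,0,0],[-0.7,0,0,0,0,0,0],[-0.7,0,0,0,0,0,0],[-0.7,0,0,25,0,0,0],[-0.7,0,0,45,0,0,0],[-0.7,0,0,45,0,0,0],[-0.7,0,10,45,0,0,0],[-0.7,0,45,30,0,0,0],[-0.7,0,45,10,0,0,0]]])

```text
t: 7.6
tool_pos: [0.5961, -0.1439, 0.2926]
orientation: [2.219, 2.214, 0.006]
force: [0.6, 0.9, 0.1]
opening: 0.0793
```

```bash
cat > chk.py <<'E'
import sys
from post import *
s=monitor.read_state();print(np.round(s['tool_pos'],4),s['opening'])
b,j=snap('side',sys.argv[1]+'d.png');c,k=snap('scene',sys.argv[1]+'s.png')
for col in sys.argv[2:]:
    p=blob(b,col,(280,130,330,195));q=blob(c,col,(205,190,265,250))
    if p and q: print(col,'on post',np.round(1000*tri([ray(j,*p[0]),ray(k,*q[0])])),p[1][4],q[1][4])
    else: print(col,p,q)
p=blob(b,'orange',(290,190,380,290));q=blob(c,'orange',(270,170,370,240))
if p and q: print('nut',np.round(1000*tri([ray(j,*p[0]),ray(k,*q[0])])),p[1][4],q[1][4])
E
python3 chk.py k1 red
```

```text
[ 0.5961 -0.1439  0.2926] 0.07929908541906885
red on post [ 596. -239.   38.] 144 225
nut [457.  37.  19.] 208 193
```

Request:
servo_tool(plan=[[[-0.7,-2,43,0,0,-0.0611,0],[-0.7,-2,43,0,0,-0.0611,0],[-0.7,-2,43,0,0,-0.0611,0],[-0.7,-2,43,0,0,-0.0611,0],[-0.7,-2,43,0,0,-0.0611,0],[-0.7,-2,43,0,0,-0.0611,0],[-0.7,-2,43,0,0,-0.0611,0],[-0.7,0,43,-20,0,-0.0611,0],[-0.7,0,43,-30,0,0,0],[-0.7,0,43,-40,0,0,0],[-0.7,0,3,-25,0,0,0],[-0.7,0,0,0,0,0,0]]])

```text
t: 8.9
tool_pos: [0.5776, 0.2808, 0.1733]
orientation: [1.948, 1.955, 0.474]
force: [-0.2, 0.1, -1.0]
opening: 0.079
```

Request:
servo_tool(plan=[[[-0.7,0,0,0,0,0,0],[-0.7,0,0,0,0,0,0]]])

```text
t: 9.1
tool_pos: [0.5821, 0.2807, 0.1821]
orientation: [1.948, 1.945, 0.489]
force: [0.0, 0.5, 0.1]
opening: 0.0791
```

Request:
servo_tool(plan=[[[-0.7,0,9,-11,0,0,0],[-0.7,0,0,0,0,0,0],[-0.7,7,0,-13,0,0,0],[-0.7,7,0,-13,0,0,0],[-0.7,7,0,-13,0,0,0],[-0.7,7,0,-14,0,0,0],[-0.7,0,0,0,0,0,0],[-0.7,0,0,0,0,0,0],[-0.7,0,0,0,0,0,0]]])

```text
t: 10.0
tool_pos: [0.609, 0.2904, 0.1163]
orientation: [1.948, 1.948, 0.487]
force: [-0.2, 0.2, -0.1]
opening: 0.0791
```

Close and lift, then carry to over the post.

Request:
servo_tool(plan=[[[0.6,0,0,0,0,0,0],[0.6,0,0,0,0,0,0],[0.6,0,0,0,0,0,0],[0.6,0,0,0,0,0,0],[0.6,0,0,0,0,0,0],[0.6,-7,0,13,0,0,0],[0.6,-7,0,13,0,0,0],[0.6,-7,0,13,0,0,0],[0.6,-7,0,14,0,0,0],[0.6,0,0,40,0,0,0],[0.6,0,0,40,0,0,0],[0.6,0,0,40,0,0,0]]])

```text
t: 11.2
tool_pos: [0.5801, 0.29, 0.2893]
orientation: [1.948, 1.949, 0.484]
force: [1.1, 0.3, -0.7]
opening: 0.0634
```

Request:
servo_tool(plan=[[[0.6,1,-45,0,0,0.0611,0],[0.6,1,-45,0,0,0.0611,0],[0.6,1,-45,0,0,0.0611,0],[0.6,1,-45,0,0,0.0611,0],[0.6,1,-45,0,0,0.0611,0],[0.6,1,-45,0,0,0.0611,0],[0.6,1,-45,0,0,0.0611,0],[0.6,1,-45,0,0,0.0611,0],[0.6,1,-45,0,0,0,0],[0.6,0,-45,0,0,0,0],[0.6,0,-45,0,0,0,0],[0.6,0,-30,-20,0,0,0]]])

```text
t: 12.4
tool_pos: [0.5904, -0.2386, 0.2711]
orientation: [2.22, 2.216, 0.002]
force: [0.6, 0.2, 0.0]
opening: 0.0634
```

Request:
servo_tool(plan=[[[0.6,0,0,-40,0,0,0],[0.6,0,0,0,0,0,0],[0.6,0,0,0,0,0,0]]])

```text
t: 12.7
tool_pos: [0.5889, -0.2341, 0.2276]
orientation: [-2.219, -2.219, 0.001]
force: [0.5, 0.8, -0.4]
opening: 0.0632
```

```bash
cat > rl.py <<'E'
import sys
from post import *
s=monitor.read_state();a,i=snap('wrist',sys.argv[1]);T=Ro.from_rotvec(s['orientation']).as_matrix()
print(s['tool_pos'],s['force'],s['opening'],fitroll(a,i,sys.argv[2],T,s['tool_pos']))
E
python3 rl.py w5.png green
```

```text
[ 0.5888567  -0.23406675  0.22760077] [ 0.45602697  0.78385564 -0.39699446] 0.06319825323251027 (array([-1.3,  1.7,  3.6]), np.float64(0.58), array([ 261,  196,  114,   76, 3710], dtype=int32))
```

Request:
servo_tool(plan=[[[0.6,5.5,-3.5,-30,0,0,0],[0.6,0,0,-30,0,0,0],[0.6,0,0,0,0,0,0],[0.6,0,0,-13,0,0,0],[0.6,0,0,-13,0,0,0],[0.6,0,0,-13,0,0,0],[0.6,0,0,-13,0,0,0],[0.6,0,0,-13,0,0,0],[0.6,0,0,-13,0,0,0],[0.6,0,0,0,0,0,0],[0.6,0,0,0,0,0,0]]])

```text
t: 13.85
tool_pos: [0.5949, -0.2381, 0.09]
orientation: [-2.221, -2.221, 0.0]
force: [-0.3, -0.7, -1.1]
opening: 0.0633
```

Request:
servo_tool(plan=[[[-0.7,0,0,0,0,0,0],[-0.7,0,0,0,0,0,0],[-0.7,0,0,0,0,0,0],[-0.7,0,0,25,0,0,0],[-0.7,0,0,45,0,0,0],[-0.7,0,0,45,0,0,0],[-0.7,0,10,45,0,0,0],[-0.7,0,45,30,0,0,0],[-0.7,0,45,10,0,0,0]]])

```text
t: 14.75
tool_pos: [0.5966, -0.1422, 0.2939]
orientation: [2.219, 2.214, 0.006]
force: [1.1, -0.1, -0.0]
opening: 0.0788
```

```bash
python3 chk.py k2 red green
```

```text
[ 0.5966 -0.1422  0.2939] 0.0788439878945195
red on post [ 594. -241.   24.] 74 116
green on post [ 597. -238.   58.] 89 165
nut [456.  30.  19.] 188 209
```

Request:
servo_tool(plan=[[[-0.7,-1,42,0,0,-0.0611,0],[-0.7,-1,42,0,0,-0.0611,0],[-0.7,-1,42,0,0,-0.0611,0],[-0.7,-1,42,0,0,-0.0611,0],[-0.7,-1,42,0,0,-0.0611,0],[-0.7,-1,42,0,0,-0.0611,0],[-0.7,-1,42,-20,0,-0.0611,0],[-0.7,0,40,-30,0,-0.0611,0],[-0.7,0,0,-40,0,0,0],[-0.7,0,0,-25,0,0,0],[-0.7,0,0,0,0,0,0],[-0.7,0,0,0,0,0,0]]])

```text
t: 16.05
tool_pos: [0.5884, 0.1919, 0.1736]
orientation: [1.948, 1.948, 0.485]
force: [1.0, 0.1, 1.2]
opening: 0.0788
```

Request:
servo_tool(plan=[[[-0.7,0,0,0,0,0,0]]])

```text
t: 16.15
tool_pos: [0.5899, 0.1922, 0.1762]
orientation: [1.947, 1.945, 0.49]
force: [-0.1, 0.3, 1.0]
opening: 0.0794
```

Request:
servo_tool(plan=[[[-0.7,-6,-2.5,-5,0,0,0],[-0.7,0,0,0,0,0,0],[-0.7,7,0,-13.5,0,0,0],[-0.7,7,0,-13.5,0,0,0],[-0.7,7,0,-13.5,0,0,0],[-0.7,6,0,-13.5,0,0,0],[-0.7,0,0,0,0,0,0],[-0.7,0,0,0,0,0,0],[-0.7,0,0,0,0,0,0]]])

```text
t: 17.05
tool_pos: [0.6096, 0.19, 0.1156]
orientation: [1.947, 1.947, 0.488]
force: [-0.5, 0.1, -0.4]
opening: 0.079
```

Request:
servo_tool(plan=[[[0.6,0,0,0,0,0,0],[0.6,0,0,0,0,0,0],[0.6,0,0,0,0,0,0],[0.6,0,0,0,0,0,0],[0.6,0,0,0,0,0,0],[0.6,-7,0,13,0,0,0],[0.6,-7,0,13,0,0,0],[0.6,-7,0,13,0,0,0],[0.6,-7,0,14,0,0,0],[0.6,0,0,40,0,0,0],[0.6,0,0,40,0,0,0],[0.6,0,0,40,0,0,0]]])

```text
t: 18.25
tool_pos: [0.5802, 0.1898, 0.2877]
orientation: [1.949, 1.949, 0.484]
force: [-0.0, -0.1, -0.9]
opening: 0.0631
```

Request:
servo_tool(plan=[[[0.6,1,-44,0,0,0.0611,0],[0.6,1,-44,0,0,0.0611,0],[0.6,1,-44,0,0,0.0611,0],[0.6,1,-44,0,0,0.0611,0],[0.6,1,-44,0,0,0.0611,0],[0.6,1,-44,0,0,0.0611,0],[0.6,1,-44,0,0,0.0611,0],[0.6,1,-44,0,0,0.0611,0],[0.6,1,-44,0,0,0,0],[0.6,0,-30,-30,0,0,0],[0.6,0,0,-30,0,0,0],[0.6,0,0,0,0,0,0]]])

```text
t: 19.45
tool_pos: [0.587, -0.2357, 0.2207]
orientation: [-2.216, -2.212, 0.005]
force: [-1.1, 1.3, -1.7]
opening: 0.0634
```

Request:
servo_tool(plan=[[[0.6,0,0,0,0,0,0],[0.6,0,0,0,0,0,0]]])

```text
t: 19.65
tool_pos: [0.591, -0.2356, 0.2294]
orientation: [2.219, 2.221, 0.002]
force: [0.3, 0.0, -1.0]
opening: 0.0635
```

```bash
python3 rl.py w6.png blue
```

```text
[ 0.59104207 -0.23563288  0.22943956] [ 0.25150457  0.00995922 -1.00714342] 0.06347212847973607 (array([-0.1,  1.8,  1.4]), np.float64(0.56), array([ 260,  194,  116,   78, 3853], dtype=int32))
```

Request:
servo_tool(plan=[[[0.6,3.5,-3,-30,0,0,0],[0.6,0,0,-30,0,0,0],[0.6,0,0,0,0,0,0],[0.6,0,0,-13,0,0,0],[0.6,0,0,-13,0,0,0],[0.6,0,0,-13,0,0,0],[0.6,0,0,-13,0,0,0],[0.6,0,0,-13,0,0,0],[0.6,0,0,-13,0,0,0],[0.6,0,0,0,0,0,0],[0.6,0,0,0,0,0,0]]])

```text
t: 20.8
tool_pos: [0.5934, -0.239, 0.0888]
orientation: [-2.221, -2.221, 0.0]
force: [-0.6, -0.0, -1.0]
opening: 0.0632
```

Request:
servo_tool(plan=[[[-0.7,0,0,0,0,0,0],[-0.7,0,0,0,0,0,0],[-0.7,0,0,0,0,0,0],[-0.7,0,0,25,0,0,0],[-0.7,0,0,45,0,0,0],[-1,0,0,45,0,0,0],[-1,-10,35,30,0,0,0],[-1,-25,40,0,0,0,0],[-1,-25,40,0,0,0,0],[-1,-25,40,0,0,0,0],[-1,-25,40,0,0,0,0],[-1,-25,40,-20,0,0,0]]])

```text
t: 22.0
tool_pos: [0.46, -0.004, 0.2178]
orientation: [2.218, 2.218, 0.007]
force: [-0.1, 0.4, 1.0]
opening: 0.0932
```

Request:
servo_tool(plan=[[[-1,0,18,-30,0,0,0],[-1,0,0,-20,0,0,0],[-1,0,0,0,0,0,0],[-1,0,0,0,0,0,0]]])

```text
t: 22.4
tool_pos: [0.4594, 0.0128, 0.1655]
orientation: [2.221, 2.221, 0.0]
force: [-0.2, -0.1, -0.1]
opening: 0.093
```

```bash
python3 chk.py k3 red green blue; python3 - <<'E'
from post import *
s=monitor.read_state();a,i=snap('wrist','w7.png');b=cv2.imread('pics/k3d.png')
o=np.zeros((580,640,3),np.uint8);o[:400]=a[:,:,::-1];o[400:580,:240]=cv2.resize(b[135:195,265:345],None,fx=3,fy=3)
cv2.imwrite('pics/v7.png',o)
E
```

```text
[0.4594 0.0128 0.1655] 0.09296355715156719
red on post [ 596. -241.   23.] 64 114
green on post [ 601. -237.   47.] 54 104
blue on post [ 611. -237.   78.] 36 109
nut [451. -14.  18.] 103 247
```

View pics/v7.png

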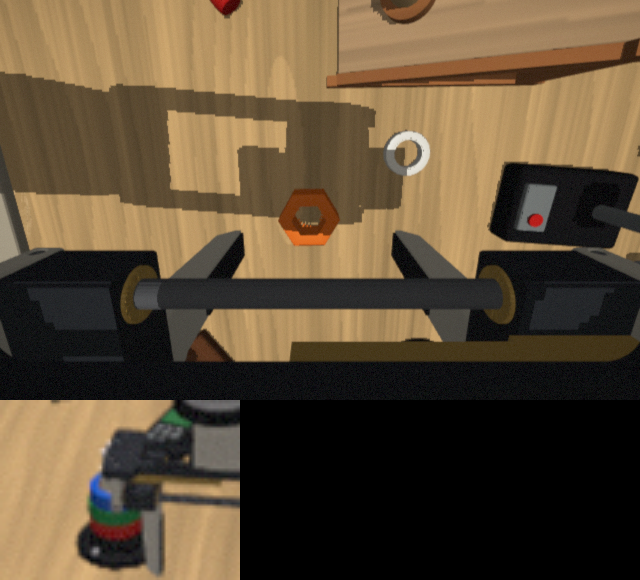

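```bash
cat > nut.py <<'E'
from post import *
def fitnut(im,i,x0,box,zb=0.):
    h=cv2.cvtColor(im,cv2.COLOR_RGB2HSV);a,b,c,d=box
    m=((h[...,0]<=16)&(h[...,1]>190)&(h[...,2]>60)).astype(np.uint8);k=np.zeros_like(m);k[b:d,a:c]=m[b:d,a:c]
    n,l,s,_=cv2.connectedComponentsWithStats(k);B=1+np.argmax(s[1:,4])
    hl=cv2.convexHull(np.argwhere(l==B)[:,::-1].astype(np.float32))
    M=np.zeros(m.shape,np.uint8);cv2.fillPoly(M,[hl.astype(int)],1)
    pts=np.vstack([q.reshape(-1,2) for q in cv2.findContours(M,0,cv2.CHAIN_APPROX_NONE)[0]])
    best=None
    for y in np.deg2rad([0,15,30,45]):
        def f(x):
            W=[proj(i,[x[0]+.0335*np.cos(x[2]+np.pi/6+t*np.pi/3),x[1]+.0335*np.sin(x[2]+np.pi/6+t*np.pi/3),z]) for z in(zb,zb+.032) for t in range(6)]
            H=cv2.convexHull(np.float32(W));return [cv2.pointPolygonTest(H,(float(u),float(v)),True) for u,v in pts]
        r=least_squares(f,[*x0,y],loss='soft_l1',diff_step=1e-3,x_scale=[.01,.01,.2])
        if best is None or r.cost<best.cost: best=r
    return np.round(best.x[:2]*1000,1),np.rad2deg(best.x[2]),np.std(best.fun),s[B]
E
python3 - <<'E'
from nut import *
a=cv2.imread('pics/w7.png')[:,:,::-1];i=eyes.camera_info('wrist');print(atz(i,309,215,.032))
print(fitnut(a,i,(.458,.03),(250,170,370,270)))
s=monitor.read_state();print(np.round(s['q'],2),s['t'])
E
```

```text
[ 0.45336592 -0.00643538  0.032     ]
(array([452.6, -12.3]), np.float64(150.54656201936777), np.float64(0.3977015597711464), array([ 279,  189,   60,   56, 2103], dtype=int32))
[-0.08 -0.22  1.94 -0.    1.41 -0.08] 22.55
```

Request:
servo_tool(plan=[[[-1,-2,-6,-10,0,0,-0.129],[-1,-2,-6,-20,0,0,-0.129],[-1,-2,-6,-20,0,0,-0.129],[-1,-2,-7,-20,0,0,-0.128],[-1,0,0,0,0,0,0],[-1,0,0,0,0,0,0],[-1,0,0,0,0,0,0]]])

```text
t: 23.25
tool_pos: [0.4526, -0.0122, 0.0965]
orientation: [2.71, 1.585, 0.003]
force: [-0.0, 0.1, 0.2]
opening: 0.093
```

```bash
python3 - <<'E'
from nut import *
s=monitor.read_state();a,i=snap('wrist','w8.png');print(s['tool_pos'],s['orientation'])
print(fitnut(a,i,(.452,-.012),(220,150,420,282)))
T=Ro.from_rotvec(s['orientation']).as_matrix();print(np.round(T,3).tolist())
cv2.imwrite('pics/v8.png',a[:,:,::-1])
E
```

```text
[ 0.452607   -0.01217875  0.09654566] [2.71042741 1.5852793  0.00336111]
(array([452.7, -12.6]), np.float64(30.943095513400614), np.float64(0.3320130894778019), array([ 281,  174,   71,   82, 3654], dtype=int32))
[[0.49, 0.872, 0.003], [0.872, -0.49, -0.0], [0.001, 0.002, -1.0]]
```

View pics/v8.png

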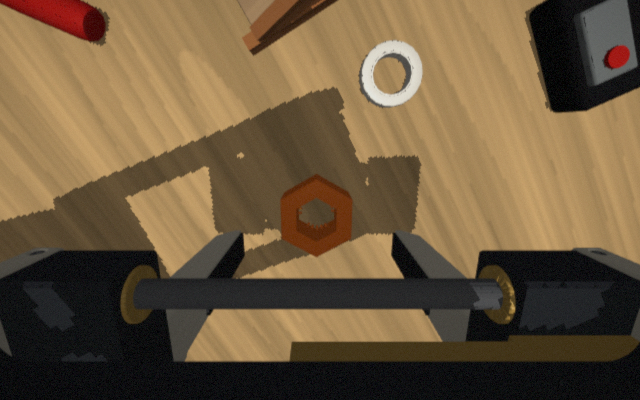

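Request:
servo_tool(plan=[[[-1,-1.5,0.5,-20,0,0,0],[-1,0,0,-20,0,0,0],[-1,0,0,-20,0,0,0],[-1,0,0,-17,0,0,0],[-1,0,0,0,0,0,0],[0.8,0,0,0,0,0,0],[0.8,0,0,0,0,0,0],[0.8,0,0,0,0,0,0],[0.8,0,0,0,0,0,0],[0.8,0,0,0,0,0,0],[0.8,0,0,0,0,0,0],[0.8,0,0,0,0,0,0]]], force=20)

```text
t: 24.5
tool_pos: [0.4503, -0.0117, 0.0183]
orientation: [2.713, 1.582, 0.001]
force: [-0.8, 0.1, 6.3]
opening: 0.0577
```

Request:
servo_tool(plan=[[[0.8,0,0,15,0,0,0],[0.8,0,0,45,0,0,0],[0.8,0,0,45,0,0,0],[0.8,0,0,45,0,0,0],[0.8,12,-19,45,0,0,0],[0.8,24,-38,10,0,0,0],[0.8,24,-38,0,0,0,0],[0.8,24,-38,0,0,0,0],[0.8,24,-38,0,0,0,0],[0.8,24,-38,-10,0,0,0],[0.8,12,-18,-20,0,0,0],[0.8,0,0,0,0,0,0]]])

```text
t: 25.7
tool_pos: [0.5924, -0.2403, 0.1874]
orientation: [-2.712, -1.576, 0.006]
force: [-1.1, 0.7, -0.9]
opening: 0.0582
```

Request:
servo_tool(plan=[[[0.8,0,0,0,0,0,0],[0.8,0,0,0,0,0,0]]])

```text
t: 25.9
tool_pos: [0.5937, -0.2377, 0.193]
orientation: [2.713, 1.583, 0.001]
force: [-0.0, 0.9, -0.7]
opening: 0.058
```

```bash
python3 - <<'E'
from nut import *
s=monitor.read_state();a,i=snap('wrist','w9.png');b,j=snap('side','d9.png');c,k=snap('scene','s9.png')
print(s['tool_pos'],s['orientation'],s['force'],s['opening'])
T=Ro.from_rotvec(s['orientation']).as_matrix();print('tilt',T[:,2])
r=fitnut(a,i,s['tool_pos'][:2],(220,150,420,282),s['tool_pos'][2]-.0183);print(r,T.T@(np.r_[r[0]/1000,0]-s['tool_pos'])*1000)
q=lambda x,z:cv2.resize(x[:,:,::-1],None,fx=z,fy=z,interpolation=3)
o=np.zeros((600,800,3),np.uint8)
o[:300,:480]=q(a[150:300,200:440],2)
o[300:600,0:300]=q(b[100:200,255:355],3)
o[300:600,320:680]=q(c[160:260,190:310],3)
cv2.imwrite('pics/v9.png',o)
E
```

```text
[ 0.59367249 -0.23774537  0.19303023] [2.71336329e+00 1.58310283e+00 6.34709878e-04] [-0.01722055  0.93396254 -0.74553652] 0.05797525513105552
tilt [ 4.33172959e-04  5.94175489e-05 -9.99999904e-01]
(array([ 594.7, -238.6]), np.float64(29.711777379938606), np.float64(11.456119681668454), array([ 264,  193,  108,   85, 6114], dtype=int32)) [ -0.28950531   1.24789831 193.03060326]
```

View pics/v9.png

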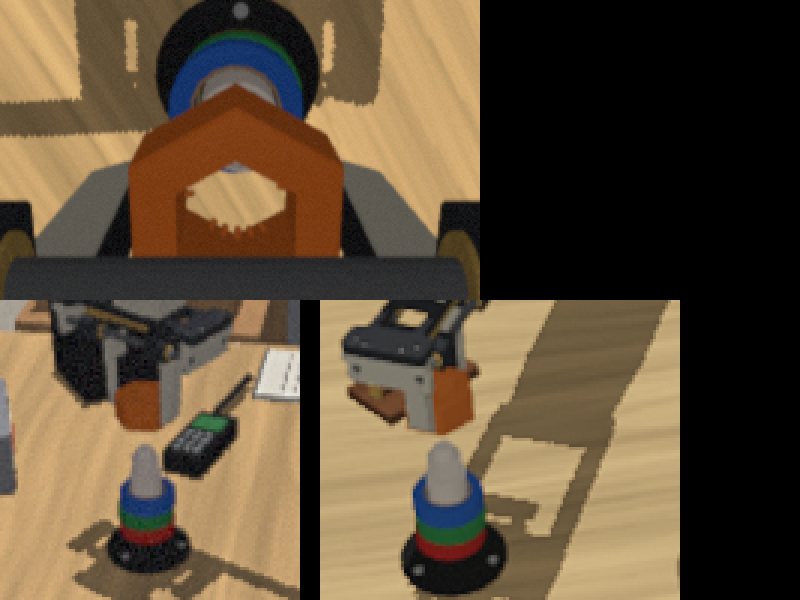

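```bash
python3 - <<'E'
from nut import *
a=cv2.imread('pics/w9.png')[:,:,::-1];s=monitor.read_state();i=eyes.camera_info('wrist');T=Ro.from_rotvec(s['orientation']).as_matrix()
h=cv2.cvtColor(a,cv2.COLOR_RGB2HSV);m=(h[...,0]<=16)&(h[...,1]>190)&(h[...,2]>60)
print('obs top of columns',[(u,int(np.where(m[150:280,u])[0].min()+150)) for u in range(270,372,6)])
C=[[.0335*np.cos(t*np.pi/3),.0335*np.sin(t*np.pi/3),z] for z in(-.0137,.0183) for t in range(6)]
for dx in (-.001,0,.001,.002):
    W=cv2.convexHull(np.float32([proj(i,s['tool_pos']+T@(np.array(c)+[dx,.0017,0])) for c in C])).reshape(-1,2)
    M=np.zeros((400,640),np.uint8);cv2.fillPoly(M,[np.round(W).astype(int)],1)
    print(dx,np.mean([np.where(M[:,u])[0].min()-(np.where(m[150:280,u])[0].min()+150) for u in range(270,366,3)]),[(u,int(np.where(M[:,u])[0].min())) for u in range(270,366,12)])
E
```

```text
obs top of columns [(270, 223), (276, 216), (282, 212), (288, 209), (294, 206), (300, 202), (306, 199), (312, 196), (318, 193), (324, 196), (330, 200), (336, 203), (342, 206), (348, 210), (354, 213), (360, 217), (366, 224)]
-0.001 -0.25 [(270, 223), (282, 213), (294, 206), (306, 199), (318, 192), (330, 199), (342, 206), (354, 213)]
0 -1.25 [(270, 222), (282, 212), (294, 205), (306, 198), (318, 191), (330, 198), (342, 205), (354, 212)]
0.001 -3.25 [(270, 220), (282, 210), (294, 203), (306, 196), (318, 189), (330, 196), (342, 203), (354, 210)]
0.002 -4.625 [(270, 217), (282, 208), (294, 202), (306, 195), (318, 188), (330, 195), (342, 202), (354, 208)]
```

Request:
servo_tool(plan=[[[0.8,1,-0.5,-15,0,0,0],[0.8,0,0,-10,0,0,0],[0.8,0,0,-8,0,0,0],[0.8,0,0,-8,0,0,0],[0.8,0,0,-4,0,0,0],[0.8,0,0,0,0,0,0],[0.8,0,0,0,0,0,0]]])

```text
t: 26.75
tool_pos: [0.5948, -0.2386, 0.1473]
orientation: [-2.713, -1.583, -0.001]
force: [2.2, 3.1, -2.5]
opening: 0.0575
```

Request:
servo_tool(plan=[[[0.8,0.4,0.7,0,0,0,0],[0.8,0,0,-1.5,0,0,0],[0.8,0,0,0,0,0,0],[0.8,0,0,0,0,0,0]]])

```text
t: 27.15
tool_pos: [0.5952, -0.2384, 0.1463]
orientation: [2.714, 1.582, 0.0]
force: [0.6, 1.2, 0.6]
opening: 0.0581
```

Request:
servo_tool(plan=[[[0.8,0.1,0.2,-1,0,0,0],[0.8,0,0,-1,0,0,0],[0.8,0,0,0,0,0,0],[0.8,0,0,0,0,0,0]]])

```text
t: 27.55
tool_pos: [0.5951, -0.2379, 0.1437]
orientation: [-2.714, -1.582, 0.0]
force: [0.6, 2.5, -0.8]
opening: 0.0579
```

Request:
servo_tool(plan=[[[0.8,0,0.3,-1,0,0,0],[0.8,0,0,-1,0,0,0],[0.8,0,0,0,0,0,0],[0.8,0,0,0,0,0,0]]])

```text
t: 27.95
tool_pos: [0.5953, -0.2379, 0.1432]
orientation: [2.713, 1.582, 0.0]
force: [-3.5, 3.2, 6.8]
opening: 0.0582
```

Request:
servo_tool(plan=[[[0.8,0.2,0,0.3,0,0,0.13],[0.8,0,0,0.4,0,0,0.13],[0.8,0,0,0.4,0,0,0.13],[0.8,0,0,0,0,0,0],[0.8,0,0,0,0,0,0]]])

```text
t: 28.45
tool_pos: [0.5957, -0.2379, 0.1443]
orientation: [2.355, 2.078, 0.001]
force: [-1.6, 2.7, 5.9]
opening: 0.0577
```

Request:
servo_tool(plan=[[[0.8,-0.3,0.3,0.4,0,0,0.13],[0.8,0,0,0.4,0,0,0.13],[0.8,0,0,0.4,0,0,0.13],[0.8,0,0,0,0,0,0],[0.8,0,0,0,0,0,0]]])

```text
t: 28.95
tool_pos: [0.5954, -0.2377, 0.1453]
orientation: [1.911, 2.492, 0.0]
force: [-2.4, 2.4, 6.3]
opening: 0.0578
```

Request:
servo_tool(plan=[[[0.8,-0.3,0.3,0.4,0,0,0.13],[0.8,0,0,0.4,0,0,0.13],[0.8,0,0,0.3,0,0,0.13],[0.8,0,0,0,0,0,0],[0.8,0,0,0,0,0,0]]])

```text
t: 29.45
tool_pos: [0.5947, -0.2375, 0.1455]
orientation: [1.397, 2.814, -0.001]
force: [-1.9, -0.3, 2.9]
opening: 0.0579
```

Request:
servo_tool(plan=[[[0.8,0,0,0.2,0,0,0.13],[0.8,0,0,0.2,0,0,0.13],[0.8,0,0,0,0,0,0],[0.8,0,0,0,0,0,0]]])

```text
t: 29.85
tool_pos: [0.5947, -0.2372, 0.1454]
orientation: [-1.021, -2.971, -0.0]
force: [0.5, 0.4, -1.4]
opening: 0.0574
```

Request:
servo_tool(plan=[[[0.8,0,0,-1.5,0,0,0],[0.8,0,0,-1.5,0,0,0],[0.8,0,0,0,0,0,0],[0.8,0,0,0,0,0,0]]])

```text
t: 30.25
tool_pos: [0.5947, -0.2371, 0.1426]
orientation: [-1.013, -2.974, -0.0]
force: [0.2, -0.2, -1.5]
opening: 0.0581
```

Request:
servo_tool(plan=[[[0.8,0,0,-1,0,0,0],[0.8,0,0,0,0,0,0],[0.8,0,0,0,0,0,0]]])

```text
t: 30.55
tool_pos: [0.5948, -0.2372, 0.1418]
orientation: [-1.012, -2.974, -0.0]
force: [-0.0, 0.3, -1.2]
opening: 0.0579
```

Request:
servo_tool(plan=[[[0.8,0,0,-1,0,0,0],[0.8,0,0,0,0,0,0],[0.8,0,0,0,0,0,0]]])

```text
t: 30.85
tool_pos: [0.595, -0.2373, 0.1414]
orientation: [1.012, 2.974, 0.0]
force: [-2.2, 0.1, 4.5]
opening: 0.0578
```

Request:
servo_tool(plan=[[[0.8,0,0,-0.4,0,0,-0.14],[0.8,0,0,-0.4,0,0,-0.14],[0.8,0,0,-0.4,0,0,-0.14],[0.8,0,0,-0.4,0,0,-0.14],[0.8,0,0,-0.4,0,0,-0.14],[0.8,0,0,0,0,0,0]]])

```text
t: 31.45
tool_pos: [0.595, -0.2374, 0.1393]
orientation: [1.973, 2.444, 0.0]
force: [-2.0, 0.7, 4.6]
opening: 0.0578
```

Request:
servo_tool(plan=[[[0.8,0,0,-0.4,0,0,-0.14],[0.8,0,0,-0.4,0,0,-0.14],[0.8,0,0,-0.4,0,0,-0.14],[0.8,0,0,-0.4,0,0,-0.14],[0.8,0,0,-0.4,0,0,-0.14],[0.8,0,0,-0.4,0,0,-0.14],[0.8,0,0,-0.4,0,0,-0.14],[0.8,0,0,-0.4,0,0,-0.14],[0.8,0,0,-0.4,0,0,-0.14],[0.8,0,0,-0.4,0,0,-0.14],[0.8,0,0,0,0,0,0]]])

```text
t: 32.55
tool_pos: [0.5953, -0.2374, 0.1353]
orientation: [3.082, 0.604, 0.002]
force: [1.0, -0.2, 4.2]
opening: 0.058
```

Request:
servo_tool(plan=[[[0.8,0,0,-0.4,0,0,-0.14],[0.8,0,0,-0.4,0,0,-0.14],[0.8,0,0,-0.4,0,0,-0.14],[0.8,0,0,-0.4,0,0,-0.14],[0.8,0,0,-0.4,0,0,-0.14],[0.8,0,0,-0.4,0,0,-0.14],[0.8,0,0,-0.4,0,0,-0.14],[0.8,0,0,-0.4,0,0,-0.14],[0.8,0,0,-0.4,0,0,-0.14],[0.8,0,0,-0.4,0,0,-0.14],[0.8,0,0,-0.4,0,0,-0.14],[0.8,0,0,0,0,0,0]]])

```text
t: 33.75
tool_pos: [0.5954, -0.2376, 0.1309]
orientation: [2.636, -1.709, 0.002]
force: [-0.0, -1.4, 3.8]
opening: 0.0581
```

```bash
python3 - <<'E'
from h import *
s=monitor.read_state();print(s['tool_pos'],np.round(s['q'],2),np.round(s['wrist_torque'],2),s['opening'])
E
```

```text
[ 0.59535654 -0.23760822  0.13093842] [-0.46  0.3   1.48 -0.    1.36  2.26] [-0.13 -0.1  -0.05] 0.05810846947803217
```

Request:
servo_tool(plan=[[[-0.72,0,0,0,0,0,0],[-0.72,0,0,0,0,0,0],[-0.72,0,0,0,0,0,0],[-0.72,0,0,0,0,0,0.131],[-0.72,0,0,0,0,0,0.131],[-0.72,0,0,0,0,0,0.131],[-0.72,0,0,0,0,0,0.131],[-0.72,0,0,0,0,0,0.131],[-0.72,0,0,0,0,0,0.131],[-0.72,0,0,0,0,0,0.131],[-0.72,0,0,0,0,0,0.13],[-0.72,0,0,0,0,0,0]]])

```text
t: 34.95
tool_pos: [0.5946, -0.237, 0.13]
orientation: [-3.137, 0.162, 0.001]
force: [0.5, -0.3, -0.4]
opening: 0.0799
```

Request:
servo_tool(plan=[[[0.8,0,0,0,0,0,0],[0.8,0,0,0,0,0,0],[0.8,0,0,0,0,0,0],[0.8,0,0,0,0,0,0],[0.8,0,0,0,0,0,0],[0.8,0,0,0,0,0,0]]], force=25)

```text
t: 35.55
tool_pos: [0.5948, -0.2371, 0.1304]
orientation: [3.137, -0.169, -0.0]
force: [0.0, 0.7, -0.1]
opening: 0.0578
```

Request:
servo_tool(plan=[[[0.8,0,0,-0.4,0,0,-0.13],[0.8,0,0,-0.4,0,0,-0.13],[0.8,0,0,-0.4,0,0,-0.13],[0.8,0,0,-0.4,0,0,-0.13],[0.8,0,0,-0.4,0,0,-0.13],[0.8,0,0,0,0,0,0]]])

```text
t: 36.15
tool_pos: [0.5949, -0.2372, 0.1285]
orientation: [2.918, -1.165, 0.0]
force: [-0.1, 0.1, 0.2]
opening: 0.058
```

```bash
python3 - <<'E'
from h import *
s=monitor.read_state();print(s['tool_pos'],s['force'],np.round(s['q'],2),np.round(s['wrist_torque'],2),s['opening'])
E
```

```text
[ 0.59494519 -0.23724078  0.12852859] [-0.07423918  0.14266022  0.19647815] [-0.46  0.3   1.48 -0.    1.36  1.87] [0.17 0.09 0.01] 0.05798874518501143
```

Request:
servo_tool(plan=[[[0.8,0,0,-0.25,0,0,-0.08],[0.8,0,0,-0.25,0,0,-0.08],[0.8,0,0,-0.25,0,0,-0.08],[0.8,0,0,0,0,0,0]]])

```text
t: 36.55
tool_pos: [0.5949, -0.2373, 0.1279]
orientation: [2.761, -1.499, 0.0]
force: [-0.4, -0.1, 1.9]
opening: 0.0579
```

```bash
python3 - <<'E'
from h import *
s=monitor.read_state();print(s['tool_pos'],s['orientation'],s['force'],np.round(s['q'],2),np.round(s['wrist_torque'],2),s['opening'])
E
```

```text
[ 0.59492839 -0.23725279  0.12787846] [ 2.76061066e+00 -1.49919772e+00  3.66175313e-04] [-0.38671285 -0.1359052   1.94546973] [-0.46  0.3   1.48 -0.    1.36  2.11] [ 0.15  0.09 -0.03] 0.05790385961764552
```

Request:
servo_tool(plan=[[[0.8,0,0,-0.2,0,0,-0.07],[0.8,0,0,-0.2,0,0,-0.07],[0.8,0,0,0,0,0,0]]])

```text
t: 36.85
tool_pos: [0.595, -0.2374, 0.1278]
orientation: [2.65, -1.687, 0.001]
force: [-1.1, -0.5, 3.3]
opening: 0.0576
```

```bash
python3 - <<'E'
from h import *
s=monitor.read_state();print(s['tool_pos'],s['orientation'],s['force'],np.round(s['q'],3),np.round(s['wrist_torque'],2),s['opening'])
E
```

```text
[ 0.59501818 -0.23739211  0.12778411] [ 2.64982847e+00 -1.68721738e+00  9.63931785e-04] [-1.13888488 -0.50662659  3.33794612] [-0.459  0.303  1.479 -0.     1.359  2.245] [ 0.14  0.24 -0.01] 0.05760574665927182
```

Request:
servo_tool(plan=[[[0.8,0,0,-0.1,0,0,-0.08],[0.8,0,0,-0.1,0,0,-0.08],[0.8,0,0,0,0,0,0]]])

```text
t: 37.15
tool_pos: [0.5952, -0.2374, 0.1278]
orientation: [-2.507, 1.894, -0.002]
force: [-1.0, -0.4, 5.0]
opening: 0.0578
```

```bash
python3 - <<'E'
from h import *
s=monitor.read_state();print(s['tool_pos'],s['orientation'],s['force'],np.round(s['q'],3),np.round(s['wrist_torque'],2),s['opening'])
snap('wrist','w10.png');b,j=snap('side','d10.png');c,k=snap('scene','s10.png')
q=lambda x,z:cv2.resize(x[:,:,::-1],None,fx=z,fy=z,interpolation=3)
o=np.zeros((600,800,3),np.uint8)
a=cv2.imread('pics/w10.png')[:,:,::-1];o[:300,:480]=q(a[150:300,200:440],2)
o[300:600,0:300]=q(b[120:195,265:340],4);o[300:600,320:720]=q(c[180:255,190:290],4)
cv2.imwrite('pics/v10.png',o)
E
```

```text
[ 0.59516811 -0.2374306   0.12777922] [-2.50671275e+00  1.89364188e+00 -1.54154800e-03] [-1.04857482 -0.38540432  5.04391766] [-0.459  0.303  1.479 -0.     1.359  2.405] [0.2  0.26 0.04] 0.05779686093291789
```

View pics/v10.png

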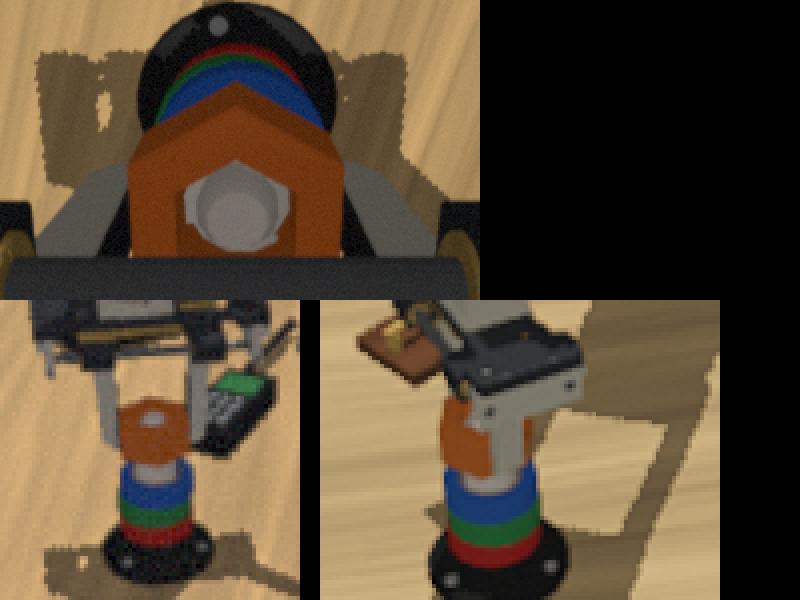

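Request:
servo_tool(plan=[[[-0.72,0,0,0,0,0,0],[-0.72,0,0,0,0,0,0],[-0.72,0,0,0,0,0,0],[-0.72,0,0,0.3,0,0,0.131],[-0.72,0,0,0,0,0,0.131],[-0.72,0,0,0,0,0,0.131],[-0.72,0,0,0,0,0,0.131],[-0.72,0,0,0,0,0,0.131],[-0.72,0,0,0,0,0,0.131],[-0.72,0,0,0,0,0,0.131],[-0.72,0,0,0,0,0,0.13],[-0.72,0,0,0,0,0,0]]])

```text
t: 38.5
tool_pos: [0.5947, -0.237, 0.127]
orientation: [-3.118, 0.387, 0.001]
force: [0.4, -0.3, 0.7]
opening: 0.0798
```

Request:
servo_tool(plan=[[[0.8,0,0,0,0,0,0],[0.8,0,0,0,0,0,0],[0.8,0,0,0,0,0,0],[0.8,0,0,0,0,0,0],[0.8,0,0,0,0,0,0],[0.8,0,0,0,0,0,-0.1],[0.8,0,0,0,0,0,-0.1],[0.8,0,0,0,0,0,0]]])

```text
t: 39.3
tool_pos: [0.5948, -0.2372, 0.1273]
orientation: [3.061, -0.704, -0.0]
force: [-0.3, -0.6, -0.7]
opening: 0.0577
```

```bash
cat > st.py <<'E'
from h import *
s=monitor.read_state();T=Ro.from_rotvec(s['orientation']).as_matrix();print(np.round(s['tool_pos'],4),np.round(s['force'],1),np.round(s['q'],3)[5],np.round(s['wrist_torque'],2),s['opening'],'yaw',np.degrees(np.arctan2(T[1,0],T[0,0])),s['t'])
E
python3 st.py
```

```text
[ 0.5948 -0.2372  0.1273] [-0.3 -0.6 -0.7] 1.564 [0.05 0.1  0.04] 0.05771416528697517 yaw -25.910704378185553 39.3
```

Request:
servo_tool(plan=[[[0.8,0,0,0,0,0,-0.1],[0.8,0,0,0,0,0,-0.1],[0.8,0,0,0,0,0,0]]])

```text
t: 39.6
tool_pos: [0.5946, -0.2373, 0.1272]
orientation: [2.977, -1.002, -0.001]
force: [-0.4, -0.6, 0.2]
opening: 0.0579
```

```bash
python3 st.py
```

```text
[ 0.5946 -0.2373  0.1272] [-0.4 -0.6  0.2] 1.761 [-0.03  0.3  -0.17] 0.05788006279299842 yaw -37.21118356365116 39.6
```

Request:
servo_tool(plan=[[[0.8,0,0,0,0,0,-0.1],[0.8,0,0,0,0,0,-0.1],[0.8,0,0,0,0,0,0]]])

```text
t: 39.9
tool_pos: [0.5945, -0.2373, 0.127]
orientation: [2.863, -1.292, -0.001]
force: [-0.9, -1.2, -1.8]
opening: 0.0577
```

```bash
python3 - <<'E'
import runpy;runpy.run_path('st.py')
from nut import *
s=monitor.read_state();a,i=snap('wrist','w11.png');b,j=snap('side','d11.png')
q=lambda x,z:cv2.resize(x[:,:,::-1],None,fx=z,fy=z,interpolation=3)
o=np.zeros((600,600,3),np.uint8);o[:300,:480]=q(a[150:300,200:440],2);o[300:600,0:300]=q(b[120:195,265:340],4)
cv2.imwrite('pics/v11.png',o)
E
```

```text
[ 0.5945 -0.2373  0.127 ] [-0.9 -1.2 -1.8] 1.959 [-0.11  0.27 -0.36] 0.05770233424920549 yaw -48.575334994634645 39.9
```

View pics/v11.png

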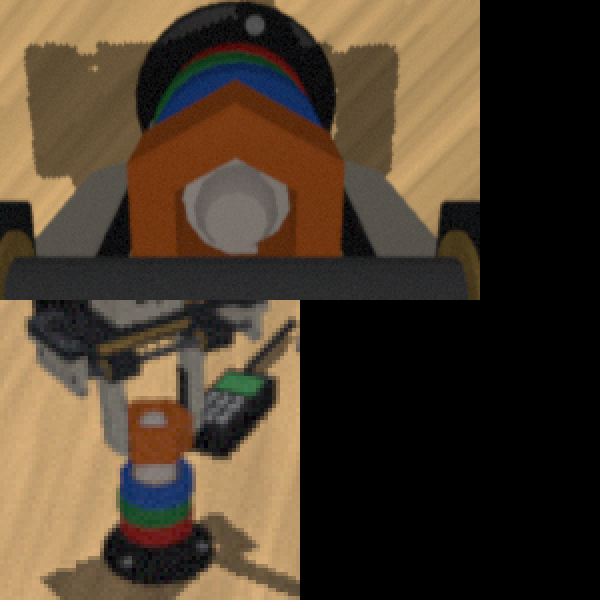

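Request:
servo_tool(plan=[[[-0.8,0,0,0,0,0,0],[-0.8,0,0,0,0,0,0],[-0.8,0,0,0,0,0,0],[-0.8,0,0,0,0,0,0],[-0.8,0,0,20,0,0,0],[-0.8,0,0,40,0,0,0],[-0.8,0,0,45,0,0,0],[-0.8,0,30,40,0,0,0],[-0.8,-10,40,0,0,0,0],[-0.8,-10,40,0,0,0,0],[-0.8,-10,40,0,0,0,0],[-0.8,0,0,0,0,0,0]]])

```text
t: 41.2
tool_pos: [0.5642, -0.0827, 0.2731]
orientation: [-2.864, 1.288, -0.0]
force: [0.6, -0.4, 0.6]
opening: 0.0837
```

```bash
python3 - <<'E'
from nut import *
b,j=snap('side','d12.png');c,k=snap('scene','s12.png');print(monitor.read_state()['tool_pos'])
p=blob(b,'orange',(285,110,330,190));q=blob(c,'orange',(205,160,270,240))
if p and q: print('nut',1000*tri([ray(j,*p[0]),ray(k,*q[0])]),p,q)
for z in (.126,.129,.132): print(z,proj(j,[.5945,-.238,z]),proj(k,[.5945,-.238,z]))
r=lambda x,z:cv2.resize(x[:,:,::-1],None,fx=z,fy=z,interpolation=3)
o=np.zeros((560,800,3),np.uint8);o[:240,:300]=r(b[135:195,270:345],4);o[:240,320:620]=r(c[190:250,195:270],4)
o[250:550,:800]=cv2.resize(b[100:340,0:640,::-1],(800,300));cv2.imwrite('pics/v12.png',o)
E
```

```text
[ 0.56490521 -0.08634308  0.27282044]
nut [ 599.88663315 -243.52675461  128.15722784] (array([303.12638889, 149.72222222]), array([294, 145,  19,  10,  94], dtype=int32)) (array([230.96938065, 215.75713292]), array([220, 210,  23,  14, 149], dtype=int32))
0.126 [302.95526506 153.04469689] [231.01771513 212.47626771]
0.129 [302.928058   152.26978455] [230.93196144 211.62048705]
0.132 [302.90077173 151.49261596] [230.84598189 210.76245234]
```

View pics/v12.png

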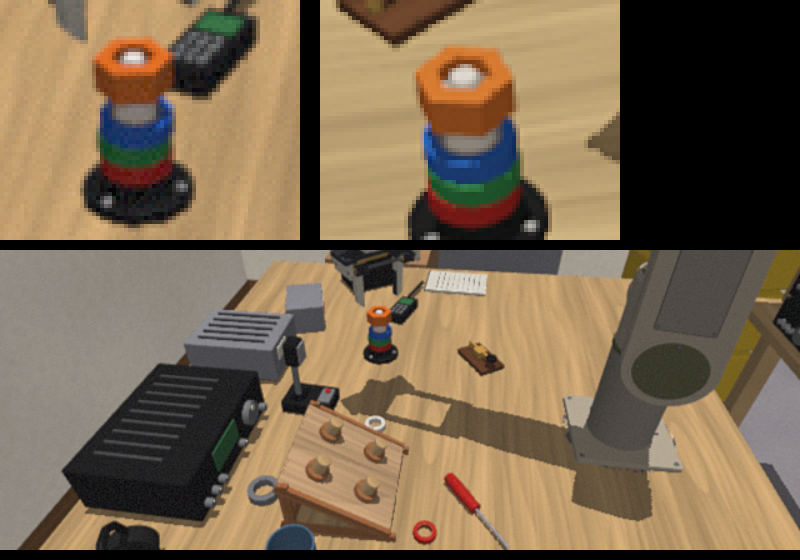

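```bash
python3 - <<'E'
from nut import *
b=cv2.imread('pics/d12.png')[:,:,::-1];c=cv2.imread('pics/s12.png')[:,:,::-1]
j=eyes.camera_info('side');k=eyes.camera_info('scene')
for z in (.106,.108,.110,.112,.114,.116):
    p=fitnut(b,j,(.5945,-.238),(285,110,330,190),z);q=fitnut(c,k,(.5945,-.238),(205,160,270,240),z);print(z,p[:3],q[:3],'gap',np.hypot(*(p[0]-q[0])))
E
```

```text
0.106 (array([ 595.8, -250.8]), np.float64(19.253179081622573), np.float64(0.6631302593216387)) (array([ 588.5, -238.4]), np.float64(28.700429003221636), np.float64(0.7076017717889914)) gap 14.389232085139202
0.108 (array([ 595.2, -247.5]), np.float64(18.945709782831653), np.float64(0.6706845746212443)) (array([ 590.9, -238.5]), np.float64(28.505856246885486), np.float64(0.7162273230850187)) gap 9.974467404327942
0.11 (array([ 594.8, -244.7]), np.float64(17.856268802860196), np.float64(0.7057646664963599)) (array([ 593.3, -238.7]), np.float64(28.310590205720377), np.float64(0.7250785213403789)) gap 6.18465843842649
0.112 (array([ 594.2, -240.9]), np.float64(15.985474910092229), np.float64(0.7432770246638858)) (array([ 595.6, -238.8]), np.float64(28.129831650812914), np.float64(0.7336104698322944)) gap 2.5238858928247754
0.114 (array([ 593.5, -237.5]), np.float64(15.76112400825769), np.float64(0.7488113070438889)) (array([ 598., -239.]), np.float64(27.98564466766452), np.float64(0.740771821510856)) gap 4.743416490252569
0.116 (array([ 593. , -235.1]), np.float64(16.406750939374202), np.float64(0.7490076747791676)) (array([ 600.3, -239.1]), np.float64(27.987565029875498), np.float64(0.7446410901473777)) gap 8.324061508662663
```

```bash
python3 - <<'E'
from h import *
print(monitor.read_state()['t']);print(job.close_job())
E
```

```text
41.3
the job is handed in; nothing more can be done
None
```

The job is handed in at 41 s of the 192 s allowed. All three rolls present (red, green, blue; yellow was absent) are stacked on the tape post, and the orange nut is screwed down above them.

- **Rolls:** the last pictures show red, green and blue lying flat on the pedestal in that order, the rack pegs empty and the other bench items undisturbed.
- **Nut moved:** it had shifted a few centimetres before I picked it up, so I measured it again from close by.
- **Thread:** turned about 80° backwards, the nut dropped free, then went down with the lead expected of the thread. After about 260° clockwise it stopped going down and my push on it rose to 5 N. By the arm's own height reading its underside was then within about 0.5 mm of the shoulder.
- **Snugging:** I regripped and turned further until the twist resistance built up, then let go.

Some checks were loose or did not agree:
- **Height by camera:** the final fit put the nut's underside at 111–114 mm, not 110. The pictures were coarse and the cameras had also read the stud tip about 3 mm too high, so I trusted the arm's stop and the picture of the tip level with the nut top.
- **Nut angle:** the side and scene cameras gave angles about 12° apart, and neither matched the gripper's last angle.
- **Torque sign:** the wrist torque about the vertical grew to −0.36 N m while snugging, the opposite sign to what I expected. I did not resolve this.

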